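# Lock the filter cartridge into the fume extractor

### The job

Fit the white filter cartridge into the round port on top of the solder fume extractor: drop its two lugs into the two slots of the port ring, push it down against the spring, twist it clockwise a quarter turn to the stop and let it spring up, locked with a click. Feel for the slots, the depth and the stop rather than forcing: the spring needs up to about 17 N, and more than 60 N between cartridge and extractor breaks the lugs. Keep the cartridge upright, leave the solder spool, the jar and the screwdriver where they are, and let go at the end.

Things in the scene. Friction and masses are not known exactly. Their poses are not given: they have to be found in the camera images.
- cartridge: Loose white plastic filter cartridge, 76 mm tall, 0.14 to 0.28 kg, standing upright on the bench at any of three places among spool and jar. Origin: centre of its underside, z up. From below: a spigot of radius 21 mm up to height 18, with two lugs at its foot; a ribbed round body of radius 28 mm, height 18 to 50; a straight finger bar on top. A half turn makes no difference.
- bar (a point): Middle of the finger bar, on the cartridge's axis, 65 mm above its underside; axes as cartridge. The bar is 50 mm long along x, 14 mm thick along y, height 50 to 76 mm, with free sides: grip it across its 14 mm. Its length points to the two lugs.
- lug (a point): Outer end of one of the two equal lugs at the cartridge's foot, at +x (the other is opposite at -x). Each reaches from the spigot to radius 32.5 mm, is 9 mm wide (along y) and 5 mm high (height 0 to 5 mm, flush with the underside).
- extractor: Fixed fume extractor: low grey painted box, 220 mm (x) by 200 mm (y), 75 mm high, front grille to its -x. Origin: centre of its underside, z up. In the middle of its top stands the port: a black sleeve (outer radius 54 mm, 18 mm high) holding an aluminium bayonet ring (outer radius 42 mm, bore radius 25.5 mm: 4.5 mm play around the spigot), concentric with the box.
- port (a point): On the port's axis at the NOMINAL top of the ring, 30 mm above the box; axes as extractor. The ring itself is clamped, unyielding, up to 7 mm higher or lower and up to 0.3 rad turned either way, each time differently; this reading does not show it. Two slots, 16 mm wide, through its flange, nominally at +x and -x: gaps seen from above, from the bore to radius 37.5 mm.
- well (a point): On the port's axis at the box's top. Depths from the true ring top to the cartridge's underside: 0 lugs resting on the flange; 3 mm sprung seat plate met; 11 mm lugs clear below the flange; 14.5 mm hard bottom; 8.5 mm locked. Below the flange the lugs turn only clockwise (from above): the notch, 14.5 by 2.5 mm deep, lies 80 degrees from the slot, a solid stop 1 to 3 degrees further.
- seat_plate (a joint): Sprung seat plate in the ring, in m: 0 up, grows as it is pushed down, 0.0115 fully down. Takes 5 N to start and 1 N more per mm (16.5 N fully down). A locked cartridge holds it at 0.0055; an unlocked, released one is lifted back to about 0; one caught under the flange short of the notch holds it at 0.008.
- spool: Bystander: a spool of solder standing on end, radius 28 mm, 46 mm tall; origin at the centre of its underside. Leave alone.
- jar: Bystander: a small amber glass jar, radius 24 mm, 50 mm tall; origin at the centre of its underside. Leave alone.
- driver: Bystander: a screwdriver lying on the bench beyond the other things; x along it towards the blade. Leave alone.
There are look-alikes about, which are no part of the job. What is shaped like the cartridge but blue or yellow is not meant.

How it is judged:
On the way:
1. the cartridge is in the port and pressed down against the spring, deep enough to turn (value of joint seat_plate above 0.0075 m and horizontal distance between cartridge and port below 0.006 m and angle between cartridge's own z axis and vertical below 0.12 rad), for 0.1 s.
At the end, for the whole second after the job is handed in: The cartridge stands in the port (axis within 6 mm of the port's, upright within 0.1 rad), at rest and locked: held in the notch against the spring, so that the seat plate stays down by 4 to 7 mm (value of joint seat_plate between 0.004 and 0.007 m and horizontal distance between cartridge and port below 0.006 m and angle between cartridge's own z axis and vertical below 0.1 rad and linear speed of cartridge below 0.02 m/s); the robot touches nothing.
It fails at once if the cartridge is forced: more than 60 N between it and the extractor (contact force between cartridge and extractor above 60 N).
It fails at once if the cartridge is tipped by more than 0.7 rad (angle between cartridge's own z axis and vertical above 0.7 rad).
It fails at once if a bystander is moved by more than 20 mm (distance of any of spool, jar, driver from where it was at the start of the episode above 0.02 m).
It also fails if it takes over 67 s, if anything falls off the work surface, if the arm or the gripper's body presses on something with over 40 N, if the wrist force passes 120 N, or if a joint passes its speed limit or range.

### The arm

A 7-joint arm with a two-finger parallel gripper is mounted at the origin on the work surface. World frame = base frame: x ahead of the robot, y to its left, z up, the work surface at z = 0. Lengths are in m, angles in rad, forces in N, time in s.
With the tool pointing down it reaches from about 0.4 to 0.9 m from the base axis. Payload 5.5 kg.
Tool frame: the origin (TCP) lies midway between the tips of the shut fingers; the grasp point (between the pads) lies 19 mm behind it; z points along the fingers, y is the direction in which the jaws open and shut (so a half turn about z gives the same grasp; the last joint's range is limited). The gripper opens to 85 mm and grips with 20 to 120 N. Pads are 22 mm wide; open, the fingers measure 114 mm over their backs; the gripper's body (76 mm by 85 mm) begins 54 mm behind the grasp point. The pads swing forward as they close: fully open they stand 13 mm farther back than shut.
Start: joints at [-0.954, 0.501, -0.427, 1.55, 0.221, 1.138, -0.21], TCP at [0.225, 0.61, 0.231] pointing down, gripper open.
Joint ranges: [-2.88, 2.88], [-0.31, 2.03], [-1.54, 1.56], [0.2, 2.42], [-1.41, 4.55], [0.19, 2.02], [-2.57, 2.57]. Speed limits (rad/s): [2.57, 2.57, 3.14, 3.14, 3.14, 3.14, 3.14].

### API

Orientations are given as a unit quaternion [x, y, z, w].
In Python, from rig import r, vision, outline_of, landmark_of gives the robot as it stands. Calls block until the motion is done:
- r.move_pose(position, orientation): joint-space move of the TCP to a pose.
- r.move_l(position, frame=None, speed=0.15, f_stop=None): straight line of the TCP; frame=None keeps the orientation; speed is the mean speed in m/s. With f_stop (N) it stops when the force on the tool has changed by that much, and returns True; else False.
- r.move_j(angles): joint-space move.
- r.release() and r.gripper_close(strength=None): open the fingers fully, or close them until they stop; strength is the grip in N (None keeps the last).
- r.hold(seconds).
- r.ik(position, orientation): joint angles nearest the present ones, or None.
- r.get_state(): the state.
- vision.camera(name): name is "scene" or "top" or "wrist"; returns a dict with "color" (384x512x3 uint8, blue, green, red), "fx", "fy", "cx", "cy" (pixels), "R" (3x3) and "t" (3): a world point X has camera coordinates R X + t. Camera axes: x right, y down, z forward; pixel columns grow to the right and rows downward; lengths in m; the calibration is good to about 2 mm. A picture is of the moment at which its call begins. There is no depth.
A pose or a line that the arm cannot do raises r.PlanningError and nothing moves.
- r.finish_job(): hands the job in, once; it reports no verdict.
Trained networks look in a picture, given as the dict that the camera call returned (one of the last four; its "shot" number tells which), for a name from the list of things; names that differ only in an ending like _2 or _b are one class to them, and where a whole thing is asked for, a point or a joint stands for the part that bears it (a point fixed in the world has none). Each returns a list of dicts, best first, with "confidence" (0 to 1); they miss things now and then, are a little off and sometimes report something else, mostly with a low value. They report only what shows in the picture. A call takes as long as a camera call. They do not tell look-alikes from the thing itself.
- outline_of(target, picture): "pixels" (384x512 bool, what is visible of it) and "box" ([centre column, centre row, width, height] in pixels, round what is visible of it).
- landmark_of(target, picture): "xy" ([column, row] in pixels: a listed point, or the origin of a listed thing).
The state is a dict: "time_s": time; "joint_positions": joint angles; "dq": joint speeds; "joint_efforts": joint torques, N m; "eef_pos": TCP position; "tcp_rot": TCP orientation; "ft_force": force on the tool from outside, world axes, zero at the start; "torque": the same for the moment, N m; "opening": finger opening in m.
Only numpy, scipy, OpenCV 4.12 (cv2) and the standard library are available. Lean on these libraries where they do the work, as an engineer would, in place of code of your own. Each camera call takes 0.05 s, during which the arm holds its last target.

## Working session

There is one attempt and no reset: what is moved stays moved. The work goes in short steps, each a Python script; the robot and the scene stay as the last script left them, time stands still between calls to the robot, and variables do not carry over. Pictures are saved under pics/ and viewed, and the job is handed in when it is done.

```bash
ls; mkdir -p pics; python3 - <<'E'
from rig import r, vision, outline_of, landmark_of
import cv2
s=r.get_state(); print(s)
for n in ["scene","top"]:
    p=vision.camera(n); cv2.imwrite(f"pics/{n}0.png",p["color"])
    print(n,p["fx"],p["cx"],p["R"],p["t"])
    for t in ["cartridge","bar","extractor","port","lug"]:
        print(t,[(x["confidence"],x["xy"]) for x in landmark_of(t,p)])
E
```

```text
pics
{'time_s': 0.0, 'joint_positions': array([-0.95378727,  0.50188177, -0.42678563,  1.55145964,  0.22079247,
        1.13829208, -0.21027274]), 'dq': array([ 0.00018551, -0.00057235, -0.00025518,  0.00042951,  0.00077133,
        0.00032132, -0.00166548]), 'joint_efforts': array([ 2.83284289e-04, -5.69518983e+01, -5.81556827e+00, -2.80930048e+01,
        1.06688740e-02,  1.19714366e-02, -3.51162853e-06]), 'eef_pos': array([0.22500575, 0.60906617, 0.23023357]), 'tcp_rot': array([ 1.75945774e-01,  9.84399360e-01, -9.69354707e-04, -2.13715237e-04]), 'ft_force': array([-0.0901356 ,  0.62351586, -0.47072253]), 'torque': array([-0.0239832 ,  0.01663648, -0.02057241]), 'opening': 0.0854176744716607}
scene 372.3746476695116 258.3776898013189 [[-0.55439025  0.8319708   0.02181842]
 [ 0.51334143  0.36246895 -0.77787971]
 [-0.6550817  -0.42004862 -0.62803433]] [ 0.28007457 -0.26040768  1.0995424 ]
cartridge [(0.96, [326.5, 207.6]), (0.87, [277.1, 189.8]), (0.65, [319.2, 172.4])]
bar [(0.74, [389.1, 195.4]), (0.72, [324.4, 149.5]), (0.62, [332.7, 181.4]), (0.61, [276.2, 161.1])]
extractor [(0.71, [166.4, 175.9])]
port [(0.84, [161.4, 133.8]), (0.61, [282.8, 255.4]), (0.32, [332.2, 180.7])]
lug [(0.92, [364.5, 223.3]), (0.91, [323.5, 184.1]), (0.77, [325.7, 214.7]), (0.65, [286.8, 192.9])]
top 419.03212080573894 255.30304117392757 [[-0.00368808 -0.99970574 -0.02397574]
 [-0.9825974   0.00807551 -0.18557245]
 [ 0.18571146  0.02287409 -0.98233804]] [0.05926862 0.57942179 0.86238179]
cartridge [(0.93, [250.7, 286.3]), (0.9, [215.9, 245.8]), (0.64, [273.9, 247.7]), (0.59, [178.3, 257.1]), (0.49, [263.7, 122.4])]
bar [(0.8, [248.0, 287.6]), (0.78, [215.9, 245.5]), (0.63, [170.1, 258.4]), (0.21, [224.3, 177.9])]
extractor [(0.91, [366.6, 196.7])]
port [(0.87, [378.4, 188.5])]
lug [(0.77, [241.7, 278.5]), (0.7, [256.1, 244.8]), (0.64, [217.5, 234.1]), (0.6, [183.4, 243.1])]
```

View pics/scene0.png

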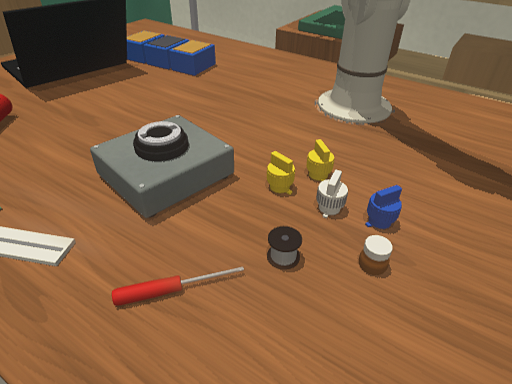

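View pics/top0.png

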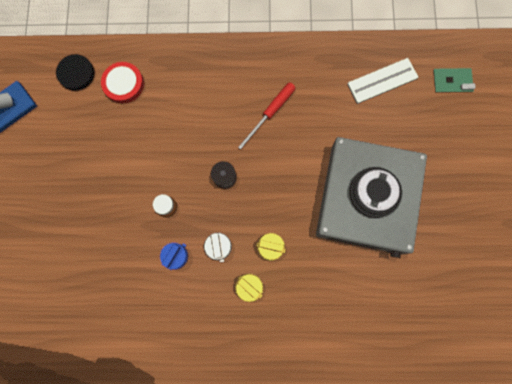

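```bash
cat > h.py <<'E'
from rig import r, vision, outline_of, landmark_of
import cv2, numpy as np
from scipy.spatial.transform import Rotation as Ro
def ray(p,uv):
    d=p["R"].T@np.array([(uv[0]-p["cx"])/p["fx"],(uv[1]-p["cy"])/p["fy"],1.]); o=-p["R"].T@p["t"]; return o,d
def atz(p,uv,z):
    o,d=ray(p,uv); return o+d*(z-o[2])/d[2]
def proj(p,X):
    c=p["R"]@np.asarray(X)+p["t"]; return np.array([p["fx"]*c[0]/c[2]+p["cx"],p["fy"]*c[1]/c[2]+p["cy"]])
def tri(obs):
    A=np.zeros((3,3));b=np.zeros(3)
    for p,uv in obs:
        o,d=ray(p,uv);d=d/np.linalg.norm(d);M=np.eye(3)-np.outer(d,d);A+=M;b+=M@o
    return np.linalg.solve(A,b)
def quat(yaw): # tool down, tool y axis at direction yaw+90deg; tool x along yaw
    x=np.array([np.cos(yaw),np.sin(yaw),0]);z=np.array([0,0,-1.]);y=np.cross(z,x)
    return Ro.from_matrix(np.c_[x,y,z]).as_quat()
def rect(p,X,ex,ey,half,n,name):
    "orthophoto of the horizontal plane through X"
    g=[]; 
    H=cv2.getPerspectiveTransform(np.float32([proj(p,X+a*half*ex+b*half*ey) for a,b in [(-1,1),(1,1),(1,-1),(-1,-1)]]),np.float32([[0,0],[n,0],[n,n],[0,n]]))
    im=cv2.warpPerspective(p["color"],H,(n,n),flags=cv2.INTER_CUBIC); cv2.imwrite(name,im); return im
E
python3 - <<'E'
from h import *
T=vision.camera("top");S=vision.camera("scene")
print("bar",tri([(T,(215.9,245.6)),(S,(332.7,181.4))]),atz(T,(215.9,245.6),.07))
print("port",tri([(T,(378.4,190)),(S,(161.4,132))]),atz(T,(378.4,190),.105))
for n,uv in dict(blue=(173,256),yel=(271,247),yel2=(249,288),jar=(163,205),spool=(223,175)).items(): print(n,atz(T,uv,.06))
ex=np.array([0,-1.,0]);ey=np.array([1.,0,0])
a=rect(T,atz(T,(215.9,245.6),.076),ex,ey,.1,400,"pics/a0.png")
b=rect(T,atz(T,(378.4,190),.105),ex,ey,.1,400,"pics/b0.png")
cv2.imwrite("pics/ab0.png",np.hstack([a,b]))
E
```

```text
bar [0.46181293 0.13871663 0.06235195] [0.46093185 0.13890597 0.07      ]
port [ 0.56877526 -0.19585026  0.10627502] [ 0.5706456 -0.1982485  0.105    ]
blue [0.44002272 0.23116987 0.06      ]
yel [0.45796867 0.02284527 0.06      ]
yel2 [0.37327509 0.06962587 0.06      ]
jar [0.54982181 0.2566425  0.06      ]
spool [0.61552235 0.12656952 0.06      ]
```

View pics/ab0.png

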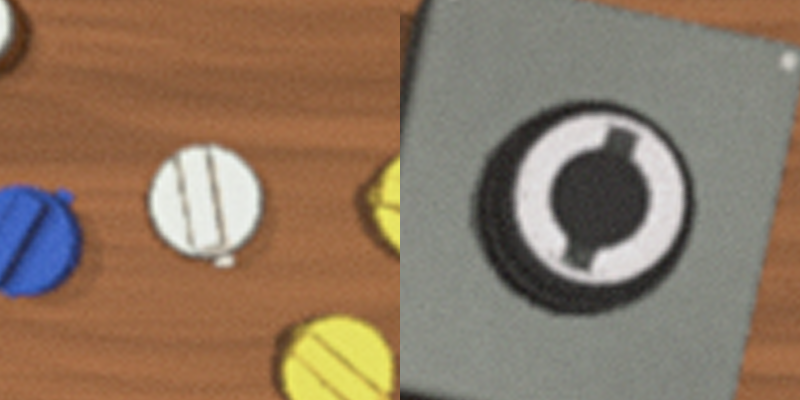

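```bash
python3 - <<'E'
from h import *
s=r.get_state();R=Ro.from_quat(s["tcp_rot"]).as_matrix();print(R)
W=vision.camera("wrist");c=-W["R"].T@W["t"];print("cam in tool",R.T@(c-s["eef_pos"]),"view axis tool",R.T@W["R"][2])
for k in range(-2,3):
  out=[]
  for pos,y in [((.462,.139,.12),7),((.57,-.197,.2),-23),((.57,-.197,.17),-106)]:
    q=r.ik(pos,quat(np.radians(y+180*k))); out.append(None if q is None else np.round(q,2))
  print(k,out)
E
```

```text
[[-9.38061942e-01  3.46467592e-01 -3.21276593e-05]
 [ 3.46467589e-01  9.38061941e-01  6.88441179e-05]
 [ 5.39899902e-05  5.34488542e-05 -9.99999997e-01]]
cam in tool [ 0.0691218   0.00107016 -0.1433762 ] view axis tool [-2.72165839e-01 -2.92829149e-04  9.62250316e-01]
-2 [array([-0.53,  0.33,  0.21,  2.08, -0.1 ,  0.74, -1.7 ]), array([-0.22,  0.49,  0.68,  1.73, -0.35,  1.04, -1.39]), array([-0.56,  0.91,  1.35,  1.77, -0.94,  1.28, -2.38])]
-1 [array([-0.08,  0.34, -0.31,  2.06,  0.15,  0.76,  1.21]), array([ 0.1 ,  0.42,  0.24,  1.72, -0.12,  1.01,  1.55]), array([ 0.04,  0.46,  0.32,  1.75, -0.18,  0.96,  0.16])]
0 [array([-0.53,  0.33,  0.21,  2.08, -0.1 ,  0.74, -1.7 ]), array([-0.22,  0.49,  0.68,  1.73, -0.35,  1.04, -1.39]), array([-0.56,  0.91,  1.35,  1.77, -0.94,  1.28, -2.38])]
1 [array([-0.08,  0.34, -0.31,  2.06,  0.15,  0.76,  1.21]), array([ 0.1 ,  0.42,  0.24,  1.72, -0.12,  1.01,  1.55]), array([ 0.04,  0.46,  0.32,  1.75, -0.18,  0.96,  0.16])]
2 [array([-0.53,  0.33,  0.21,  2.08, -0.1 ,  0.74, -1.7 ]), array([-0.22,  0.49,  0.68,  1.73, -0.35,  1.04, -1.39]), array([-0.56,  0.91,  1.35,  1.77, -0.94,  1.28, -2.38])]
```

```bash
python3 - <<'E'
from h import *
ex=np.array([0,-1.,0]);ey=np.array([1.,0,0])
t0=r.get_state()["time_s"]
r.move_pose([.57,-.197,.27],quat(np.radians(157)))
W=vision.camera("wrist");cv2.imwrite("pics/w1.png",W["color"])
print([(x["confidence"],x["xy"],atz(W,x["xy"],.105)) for x in landmark_of("port",W)])
a=rect(W,np.array([.57,-.197,.105]),ex,ey,.06,400,"pics/p1.png")
r.move_pose([.462,.139,.22],quat(np.radians(187)))
W=vision.camera("wrist");cv2.imwrite("pics/w2.png",W["color"])
print([(x["confidence"],x["xy"],atz(W,x["xy"],.065)) for x in landmark_of("bar",W)])
b=rect(W,np.array([.462,.139,.076]),ex,ey,.06,400,"pics/p1.png")
cv2.imwrite("pics/ab1.png",np.hstack([a,b]))
s=r.get_state();print(s["time_s"]-t0,s["eef_pos"],s["ft_force"])
import pickle;pickle.dump(W,open("W2.pkl","wb"))
E
```

```text
[(0.83, [253.2, 174.6], array([ 0.57073837, -0.19347266,  0.105     ]))]
[(0.85, [344.3, 170.2], array([0.44413305, 0.23727671, 0.065     ])), (0.63, [255.5, 174.1], array([0.45998209, 0.14180983, 0.065     ])), (0.6, [196.4, 84.6], array([0.37590265, 0.0716636 , 0.065     ])), (0.59, [147.5, 162.4], array([0.46107997, 0.024323  , 0.065     ]))]
4.6167 [0.46309189 0.13745774 0.22021015] [ 0.27140977 -0.03449616  0.33547933]
```

View pics/ab1.png

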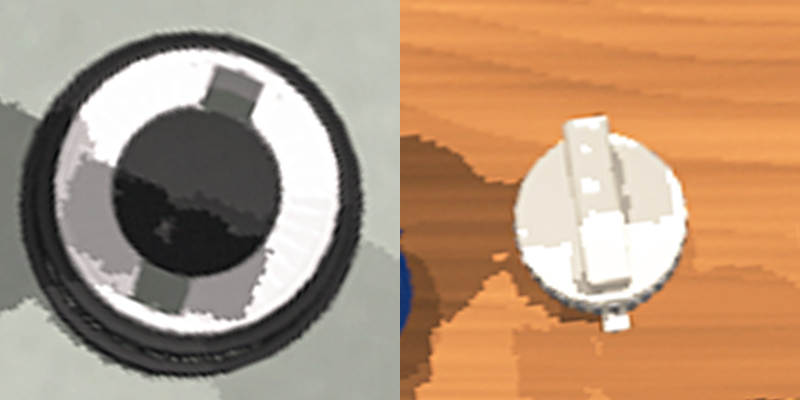

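View pics/w1.png

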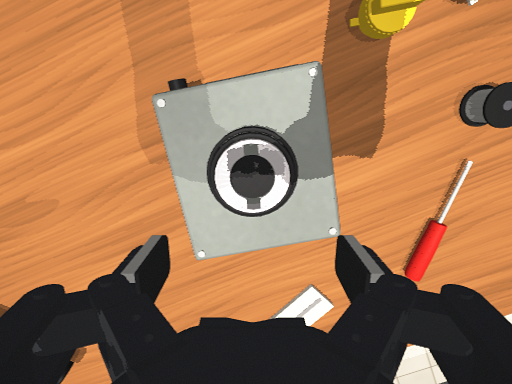

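View pics/w2.png

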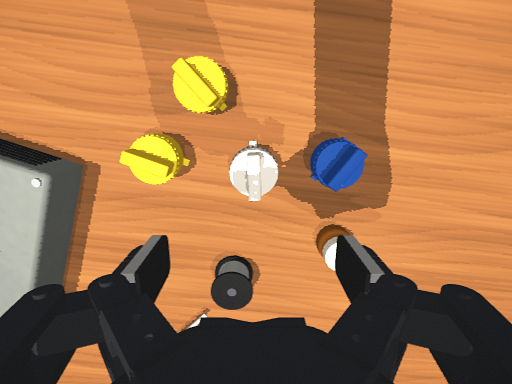

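```bash
cat >> h.py <<'E'
def goto(pos,yaw,speed=.15,f_stop=None,n=1):
    "line with feedback correction of steady-state error"
    pos=np.array(pos,float); cmd=pos.copy(); q=quat(np.radians(yaw)) if yaw is not None else None
    for i in range(n+1):
        st=r.move_l(list(cmd),q,speed=speed,f_stop=f_stop)
        if st: return True
        e=pos-r.get_state()["eef_pos"]
        if i<n: cmd=cmd+e
    return False
def rep(tag=""):
    s=r.get_state();R=Ro.from_quat(s["tcp_rot"]).as_matrix()
    print(tag,"t%.2f"%s["time_s"],"pos",np.round(s["eef_pos"]*1000,1),"yaw %.1f"%np.degrees(np.arctan2(R[1,0],R[0,0])),"tilt %.3f"%np.arccos(min(1,-R[2,2])),"F",np.round(s["ft_force"],1),"T",np.round(s["torque"],2),"op %.4f"%s["opening"])
    return s
E
python3 - <<'E'
from h import *
print(goto([.461,.140,.13],187,.15)); rep()
print(goto([.461,.140,.053],187,.08,f_stop=8)); rep()
r.gripper_close(100); rep("closed")
W=vision.camera("wrist");cv2.imwrite("pics/w3.png",W["color"])
E
```

```text
False
 t6.37 pos [460.9 140.3 130.4] yaw -173.0 tilt 0.002 F [-0.4  0.2  1.4] T [ 0.03  0.01 -0.02] op 0.0855
False
 t7.72 pos [460.8 139.9  53. ] yaw -173.0 tilt 0.001 F [-0.1 -0.   0.7] T [ 0.03 -0.01 -0.01] op 0.0855
closed t8.38 pos [460.6 139.8  52.7] yaw -173.0 tilt 0.000 F [-0.9 -1.6  2. ] T [-0.1   0.1   0.03] op 0.0124
```

View pics/w3.png

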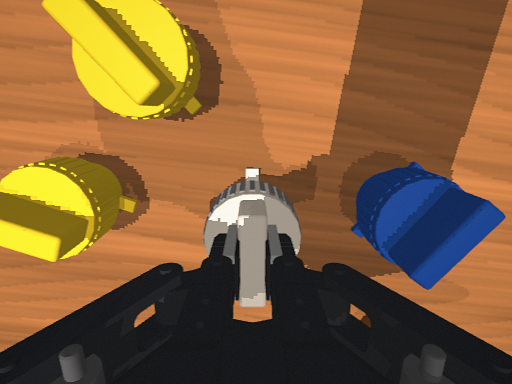

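```bash
python3 - <<'E'
from h import *
W=vision.camera("wrist");s=r.get_state();R=Ro.from_quat(s["tcp_rot"]).as_matrix()
for uv in [(252,200),(253,306),(239,305),(267,303),(240,204),(266,204)]: print("z76",uv,np.round(R.T@(atz(W,uv,.076)-s["eef_pos"])*1000,1))
print("lug", [np.round(R.T@(atz(W,uv,.005)-s["eef_pos"])*1000,1) for uv in [(252,169),(246,169),(259,169)]])
im=cv2.resize(W["color"][150:320,180:330],None,fx=4,fy=3.5,interpolation=cv2.INTER_CUBIC);cv2.imwrite("pics/z3.png",im)
T=vision.camera("top")
ex=np.array([0,-1.,0]);ey=np.array([1.,0,0])
rect(T,np.array([.571,-.197,.105]),ex,ey,.06,600,"pics/t3.png")
rep()
E
```

```text
z76 (252, 200) [ 30.2   0.9 -23.4]
z76 (253, 306) [-26.    1.4 -23.4]
z76 (239, 305) [-25.4  -5.7 -23.4]
z76 (267, 303) [-24.2   8.4 -23.4]
z76 (240, 204) [ 28.3  -4.6 -23.4]
z76 (266, 204) [ 28.3   7.2 -23.4]
lug [array([30.1,  0.8, 47.6]), array([30.1, -3.3, 47.6]), array([30.1,  5.7, 47.6])]
 t8.53 pos [460.6 139.8  52.7] yaw -173.0 tilt 0.000 F [-0.8 -0.9  1.6] T [-0.2  0.1 -0. ] op 0.0120
```

View pics/z3.png

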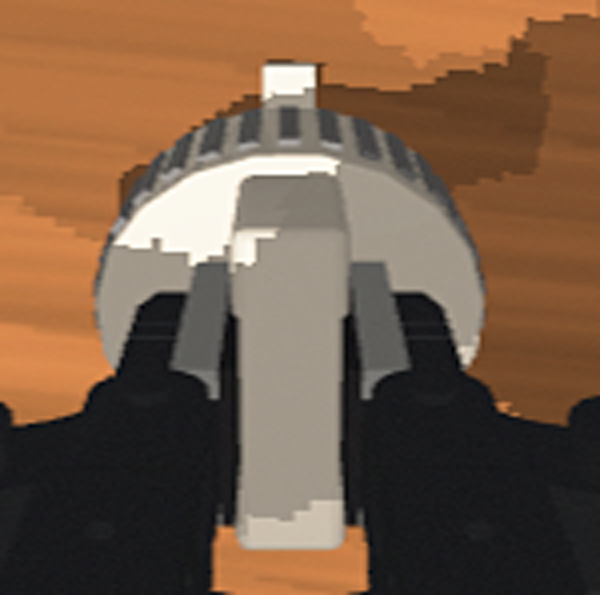

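View pics/t3.png

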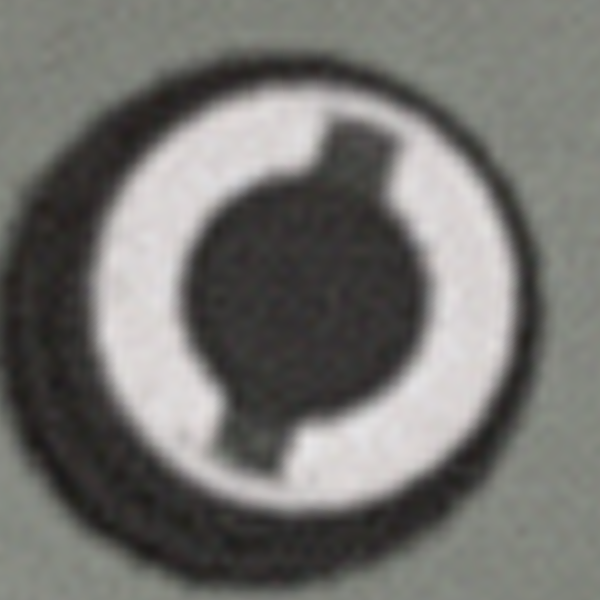

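```bash
cat >> h.py <<'E'
C=np.array([.5713,-.1965]); OFF=-.0015
def tcp(yaw,z,c=None,off=None):
    c=C if c is None else np.asarray(c); off=OFF if off is None else off
    a=np.radians(yaw); return [c[0]-off*np.cos(a),c[1]-off*np.sin(a),z]
E
python3 - <<'E'
from h import *
r.move_l([.4606,.1398,.20],speed=.12); s=rep("lift")
W=vision.camera("wrist");cv2.imwrite("pics/w4.png",W["color"])
r.move_pose(tcp(160,.20),quat(np.radians(160))); rep()
goto(tcp(160,.187),160,.05); s=rep()
T=vision.camera("scene");cv2.imwrite("pics/s4.png",T["color"][80:260,60:300].repeat(3,0).repeat(3,1))
W=vision.camera("wrist");cv2.imwrite("pics/w5.png",W["color"])
E
```

```text
lift t9.91 pos [460.  139.6 199.2] yaw -173.0 tilt 0.002 F [-0.8  0.3 -2.1] T [-0.    0.01  0.01] op 0.0121
 t11.28 pos [ 570.2 -193.2  199.7] yaw 160.2 tilt 0.002 F [-0.   0.5 -1.1] T [ 0.06 -0.01  0.  ] op 0.0123
 t11.94 pos [ 570.4 -196.9  187.9] yaw 160.0 tilt 0.001 F [ 1.2  0.2 -0.8] T [-0.02  0.02 -0.01] op 0.0119
```

View pics/s4.png

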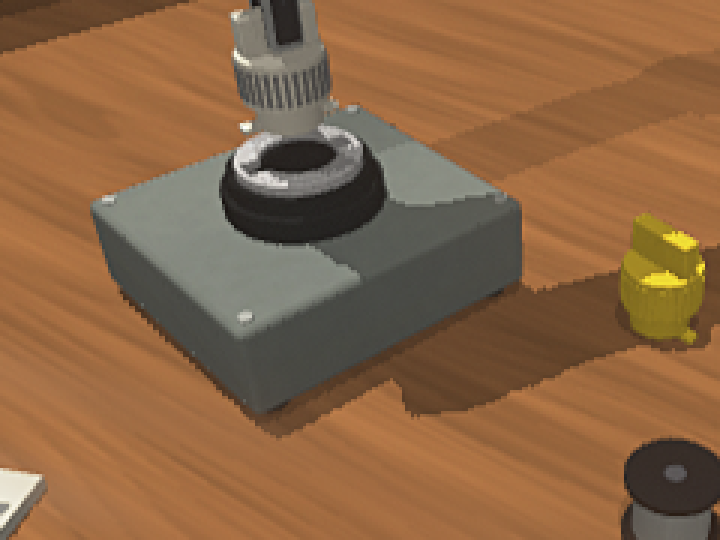

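View pics/w5.png

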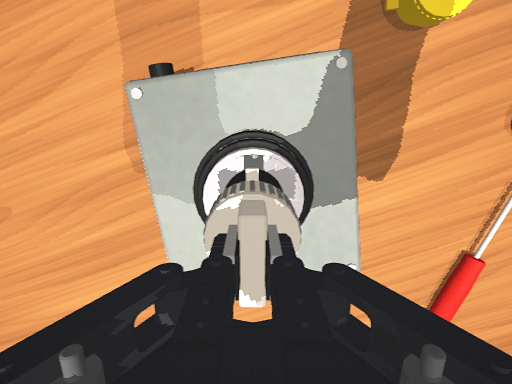

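```bash
python3 - <<'E'
from h import *
goto(tcp(160,.172),160,.05,f_stop=5); s=rep()
st=r.move_l(tcp(160,.140),quat(np.radians(160)),speed=.02,f_stop=4); print(st); rep()
r.hold(.2); rep()
E
```

```text
t12.76 pos [ 570.6 -196.2  173. ] yaw 160.0 tilt 0.001 F [ 0.2 -0.4 -1. ] T [-0.02 -0.   -0.02] op 0.0120
True
 t13.59 pos [ 570.1 -196.1  159.1] yaw 160.0 tilt 0.000 F [-0.5 -0.3  4.7] T [0.07 0.01 0.  ] op 0.0124
 t13.79 pos [ 570.  -196.   159.1] yaw 160.0 tilt 0.000 F [ 0.4 -0.2  4.6] T [-0.04 -0.21 -0.03] op 0.0118
```

```bash
python3 - <<'E'
from h import *
for z in [.1575,.156,.1545]:
    st=r.move_l(tcp(160,z),quat(np.radians(160)),speed=.01,f_stop=8); s=rep(str(st))
    if s["ft_force"][2]>18: break
W=vision.camera("wrist");cv2.imwrite("pics/w6.png",W["color"][100:350,120:400].repeat(2,0).repeat(2,1))
E
```

```text
False t14.06 pos [ 570.  -196.1  157.9] yaw 160.0 tilt 0.000 F [-1.1  0.6  6.5] T [ 0.09  0.07 -0.04] op 0.0119
False t14.36 pos [ 570.1 -196.1  156.6] yaw 160.0 tilt 0.001 F [-1.7  0.2  7.4] T [ 0.15  0.22 -0.01] op 0.0121
False t14.66 pos [ 570.1 -196.1  155.3] yaw 160.0 tilt 0.001 F [-1.3  0.1  9.3] T [ 0.2   0.28 -0.02] op 0.0119
```

View pics/w6.png

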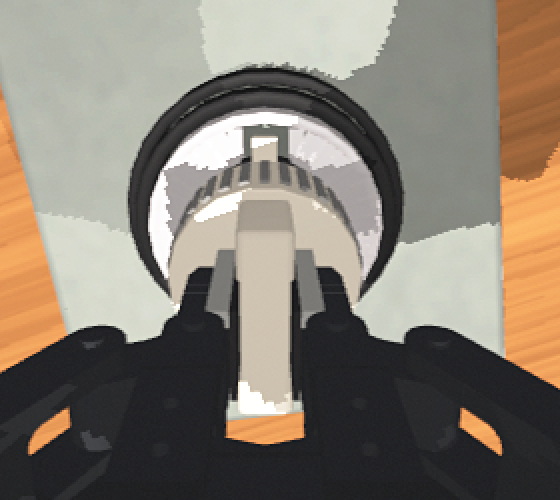

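```bash
python3 - <<'E'
from h import *
z=.1545
while z>.147:
    z-=.001
    st=r.move_l(tcp(160,z),quat(np.radians(160)),speed=.01,f_stop=8); s=rep(str(st))
    if s["ft_force"][2]>20 or s["eef_pos"][2]<.1497 or st: break
r.hold(.2); rep(); print(z)
E
```

```text
False t14.96 pos [ 570.1 -196.1  154.4] yaw 160.0 tilt 0.001 F [-1.2  0.5  9.3] T [ 0.19  0.33 -0.01] op 0.0122
False t15.21 pos [ 570.2 -196.1  153.6] yaw 160.0 tilt 0.001 F [-2.1  1.5 11. ] T [ 0.21  0.45 -0.01] op 0.0118
False t15.46 pos [ 570.2 -196.1  152.7] yaw 160.0 tilt 0.001 F [-2.  -0.3 11.1] T [0.26 0.51 0.03] op 0.0120
False t15.71 pos [ 570.2 -196.1  151.8] yaw 160.0 tilt 0.001 F [-3.1  0.2 11.7] T [ 0.22  0.59 -0.06] op 0.0122
False t15.96 pos [ 570.2 -196.1  150.9] yaw 160.0 tilt 0.001 F [-2.4  1.5 14.1] T [0.28 0.67 0.02] op 0.0123
False t16.21 pos [ 570.2 -196.1  150.1] yaw 160.0 tilt 0.001 F [-3.1  1.3 13.3] T [0.27 0.74 0.04] op 0.0123
False t16.46 pos [ 570.2 -196.2  149.3] yaw 160.0 tilt 0.001 F [-3.4  1.5 14.4] T [ 0.36  0.85 -0.01] op 0.0124
 t16.66 pos [ 570.2 -196.1  149.3] yaw 160.0 tilt 0.001 F [-3.7  0.1 13.9] T [ 0.3   0.86 -0.01] op 0.0118
0.1475
```

```bash
python3 - <<'E'
from h import *
y=160
while y>80:
    y-=8
    st=r.move_l(tcp(y,.1473),quat(np.radians(y)),speed=.03,f_stop=10); s=rep(f"{y} {st}")
    if st or abs(s["torque"][2])>.5 or s["ft_force"][2]>22: break
E
```

```text
152 False t16.95 pos [ 570.9 -196.2  149.3] yaw 152.0 tilt 0.002 F [-2.2  0.8 14.5] T [ 0.25  0.59 -0.1 ] op 0.0124
144 False t17.24 pos [ 571.5 -196.2  149.5] yaw 144.0 tilt 0.003 F [-1.2  0.3 13.4] T [ 0.18  0.37 -0.11] op 0.0124
136 False t17.53 pos [ 571.9 -196.2  149.5] yaw 136.0 tilt 0.004 F [-1.1  0.3 14. ] T [ 0.13  0.28 -0.11] op 0.0118
128 False t17.82 pos [ 572.1 -196.1  149.6] yaw 128.0 tilt 0.004 F [-1.3 -0.3 15.1] T [ 0.04  0.15 -0.11] op 0.0117
120 False t18.12 pos [ 572.4 -196.1  149.6] yaw 120.0 tilt 0.004 F [ 0.1 -0.9 13.6] T [ 0.07  0.18 -0.16] op 0.0121
112 False t18.41 pos [ 572.7 -196.1  149.6] yaw 112.0 tilt 0.005 F [ 0.5  0.1 13.6] T [-0.02  0.09 -0.05] op 0.0127
104 False t18.70 pos [ 572.8 -196.1  149.6] yaw 103.9 tilt 0.005 F [ 0.7 -0.1 14.5] T [-0.07  0.11 -0.11] op 0.0119
96 False t18.99 pos [ 573.1 -196.1  149.6] yaw 96.0 tilt 0.005 F [-0.2  0.  14.3] T [-0.02  0.19 -0.1 ] op 0.0121
88 False t19.28 pos [ 573.3 -196.2  149.6] yaw 87.9 tilt 0.005 F [-0.5 -0.  15.3] T [-0.1   0.07 -0.1 ] op 0.0121
80 False t19.57 pos [ 572.9 -196.1  149.6] yaw 80.0 tilt 0.004 F [-1.8 -0.2 15.9] T [ 0.02  0.45 -0.03] op 0.0122
```

Turning freely under the flange. Now I feel for the stop in small steps.

```bash
python3 - <<'E'
from h import *
y=80
while y>66:
    y-=1
    st=r.move_l(tcp(y,.1473),quat(np.radians(y)),speed=.02,f_stop=10); s=rep(f"{y} {st}")
    if st or abs(s["torque"][2])>.45 or s["ft_force"][2]>22: break
E
```

```text
79 False t19.82 pos [ 572.8 -196.   149.6] yaw 79.0 tilt 0.003 F [-2.4  0.8 15.1] T [0.09 0.54 0.2 ] op 0.0118
78 False t20.07 pos [ 572.6 -196.   149.6] yaw 78.0 tilt 0.003 F [-2.6  0.1 15.1] T [0.14 0.71 0.28] op 0.0121
77 False t20.32 pos [ 572.3 -195.9  149.6] yaw 77.0 tilt 0.002 F [-3.7  0.4 17. ] T [0.2  0.89 0.3 ] op 0.0120
76 False t20.57 pos [ 572.1 -195.8  149.6] yaw 76.0 tilt 0.002 F [-4.5  1.2 17.7] T [0.29 1.1  0.43] op 0.0125
75 False t20.82 pos [ 572.1 -195.8  149.6] yaw 75.1 tilt 0.001 F [-4.1  1.1 17.3] T [0.19 1.11 0.81] op 0.0122
```

```bash
python3 - <<'E'
from h import *
y=76.5
r.move_l(tcp(y,.1473),quat(np.radians(y)),speed=.02); rep("back")
z=.1473
while z<.1545:
    z+=.001
    r.move_l(tcp(y,z),quat(np.radians(y)),speed=.02); s=rep("%.4f"%z)
    if s["ft_force"][2]<-6: break
E
```

```text
back t21.07 pos [ 572.1 -195.8  149.5] yaw 76.5 tilt 0.002 F [-4.5  0.9 18.1] T [0.23 1.02 0.27] op 0.0122
0.1483 t21.32 pos [ 572.  -195.7  149.8] yaw 76.5 tilt 0.001 F [-3.5  1.2 13.1] T [0.06 0.65 0.19] op 0.0121
0.1493 t21.57 pos [ 572.  -195.7  150.5] yaw 76.5 tilt 0.001 F [-0.4  0.1 10.6] T [0.   0.46 0.25] op 0.0124
0.1503 t21.82 pos [ 572.  -195.7  151.3] yaw 76.5 tilt 0.001 F [-0.7 -0.9  9.1] T [-0.09  0.38  0.2 ] op 0.0124
0.1513 t22.07 pos [ 571.9 -195.6  152.2] yaw 76.5 tilt 0.001 F [-2.4 -0.5  8.1] T [-0.12  0.26  0.23] op 0.0121
0.1523 t22.32 pos [ 571.9 -195.6  153.1] yaw 76.5 tilt 0.001 F [-0.4 -1.1  7.4] T [-0.17  0.2   0.22] op 0.0121
0.1533 t22.57 pos [ 571.9 -195.6  154. ] yaw 76.5 tilt 0.001 F [-1.5 -0.8  8.3] T [-0.18  0.17  0.19] op 0.0119
0.1543 t22.82 pos [ 571.9 -195.7  154.9] yaw 76.5 tilt 0.001 F [-1.  -0.7  7.4] T [-0.25  0.12  0.19] op 0.0122
0.1553 t23.07 pos [ 571.8 -195.6  155. ] yaw 76.5 tilt 0.001 F [ 1.6 -2.9 -1.4] T [-0.65 -0.71  0.22] op 0.0122
```

```bash
python3 - <<'E'
from h import *
y=76.5
r.move_l(tcp(y,.1560),quat(np.radians(y)),speed=.02); rep("pull")
r.move_l(tcp(y,.1550),quat(np.radians(y)),speed=.02); rep("relax")
r.release(); r.hold(.3); s=rep("rel")
p=s["eef_pos"]; st=r.move_l([p[0],p[1],.30],speed=.1); rep(str(st))
W=vision.camera("wrist");cv2.imwrite("pics/w7.png",W["color"])
S=vision.camera("scene");cv2.imwrite("pics/s7.png",S["color"][80:260,60:300].repeat(3,0).repeat(3,1))
E
```

```text
pull t23.32 pos [ 571.7 -195.6  155.1] yaw 76.5 tilt 0.001 F [ 3.6 -4.2 -8.2] T [-0.93 -1.13  0.24] op 0.0118
relax t23.57 pos [ 571.8 -195.5  155. ] yaw 76.5 tilt 0.001 F [ 3.3 -3.1 -3. ] T [-0.91 -0.81  0.27] op 0.0120
rel t24.57 pos [ 571.6 -195.   155. ] yaw 76.5 tilt 0.000 F [ 0.6 -0.   0.1] T [-0.01 -0.02 -0.02] op 0.0853
False t26.18 pos [ 571.3 -194.9  299.2] yaw 76.5 tilt 0.001 F [ 0.5 -0.6 -0.1] T [-0.01  0.05 -0.  ] op 0.0856
```

View pics/w7.png

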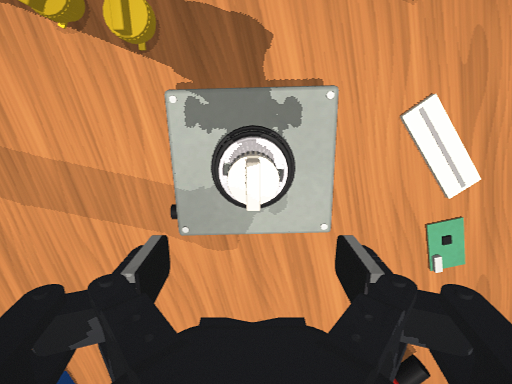

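View pics/s7.png

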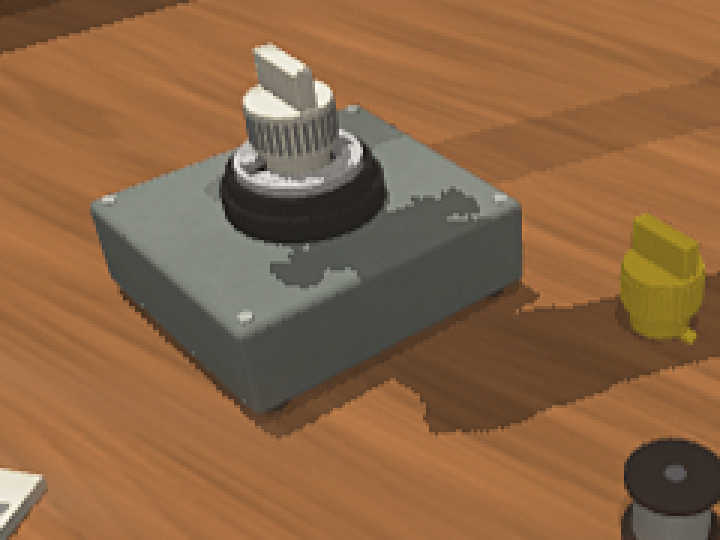

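```bash
python3 - <<'E'
from h import *
T=vision.camera("top");S=vision.camera("scene")
b=lambda P:[(x["confidence"],x["xy"]) for x in landmark_of("bar",P)]
print(b(T),b(S)); print("expect bar",proj(T,[.5715,-.196,.166]),proj(S,[.5715,-.196,.166]))
r.finish_job()
E
```

```text
[(0.78, [388.2, 186.3]), (0.66, [248.0, 285.5]), (0.65, [271.8, 245.6]), (0.59, [165.3, 255.5]), (0.19, [268.1, 124.6])] [(0.96, [279.5, 160.5]), (0.9, [326.2, 145.5]), (0.75, [390.3, 194.3]), (0.61, [154.3, 104.7])]
expect bar [385.63421318 183.56181409] [154.48506519 104.38084645]
the job is handed in; nothing more can be done
```

I fitted the white cartridge into the extractor's port and, from the force readings, it is locked. I then let go, backed away and handed the job in at about 26 s. `finish_job` gives no verdict, so the checks below are mine.

- **Insertion:** I gripped the bar, lined its lugs up with the ring's slots at about -20° and lowered it until it met the sprung plate. I then pressed it to about 13 mm depth at roughly 15 N. The ring sits about 4 mm above nominal.
- **Twist:** It turned freely clockwise, and I felt the stop after about 81–85° of turn. I backed off 1.5° to take the strain off.
- **Lock:** As I let it rise, the spring carried it past the height where the flange would have held it if it had missed the notch. It stopped dead about 5 mm short of where it first met the plate, and an 8 N upward pull moved it only 0.1 mm. The highest vertical force I read at the wrist was about 18 N.
- **After letting go:** In the pictures the cartridge stands upright in the port and the gripper is clear. The bar was within 1 px of where I expected it in the scene camera and 4 px in the top camera; both cameras have about 2 mm calibration error.

I did not read the seat plate directly, I judged tilt only by eye, and I did not re-measure the spool, jar and screwdriver. The arm stayed clear of all three.

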